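# Rock a tight locating block out of its sprung nest

### The job

Work the locating block free of its nest by its T-bar: pull only gently and rock it side to side, a few degrees towards one spring jaw and then the other, several times each way, because a straight pull just lifts the whole nest plate, which must stay down on its dowels. Once it is free, finish still holding the block by the bar, still and upright, just clear above the middle of the nest (about a finger's width above the jaw housings). Leave everything else where it stands.

Things in the scene. Friction and masses are not known exactly. Their poses are not given: they have to be found in the camera images.
- fixture: fixed dark steel sub-plate, 100 (x) x 176 (y) x 12 mm, origin at the centre of its underside on the bench, z up. Its y axis runs from jaw to jaw: the rocking direction. On it lies an aluminium nest plate (84 x 154 x 12 mm) with two dark jaw housings (44 x 24 mm, tops 56 mm above the bench, inner faces 32 mm from the middle) and two low cheeks that guide the block in x with 2 mm play.
- nest_mouth (a point): the point in the middle of the nest at the level of the tops of the jaw housings, 56 mm above the bench; axes as the sub-plate
- nest (a joint): how far the nest plate has been lifted up its dowels (m): 0 = lying down. Only its own weight, about 14 N, holds it down; a pull of the block straight up takes more than that and lifts it. It drops back by itself.
- block: aluminium locating block, 34 (x) x 56 (y) x 40 mm, about 0.35 kg, with a 10 mm thick steel stem rising from its middle to a steel cross bar. Origin at the centre of its underside, z up; its axes along the sub-plate's. Seated, its underside is 28 mm above the bench on a 20 mm wide seat. It is free of the jaws when raised about 14 to 20 mm, clear of the housings after 28 mm.
- bar (a point): middle of the cross bar (14 mm thick, 62 mm long, along the block's x), 82 mm above the block's underside; 31 mm of thin stem below it. Grip here from above, fingers closing along the block's y; the bar can turn between the pads as the block leans. Swinging the bar 8 to 12 mm to either side while rising 3 mm a swing makes one end slide up as the other slides down, so the frictions cancel.
- foot (a point): the centre of the block's underside
- big_collet: loose bystander: spring collet, 33 mm across, 42 mm tall, standing; origin at the centre of its underside
- setup_block: loose bystander: ground set-up block 51 x 76 x 26 mm with holes; origin at the centre of its underside
- t_bolt: loose bystander: dark T-slot bolt standing on its square end, 34 x 30 x 66 mm; origin at the centre of its underside
- jaw_left (a point): nose of the sprung round steel jaw on the +y side of the nest, where it presses on the end face of the seated block, 14 mm above the block's underside. Each jaw presses with about 24 N and holds its end face by 12 to 18 N of friction; it gives under 1 mm
- jaw_right (a point): nose of the sprung round steel jaw on the -y side of the nest, where it presses on the end face of the seated block, 14 mm above the block's underside. Each jaw presses with about 24 N and holds its end face by 12 to 18 N of friction; it gives under 1 mm
Not all that is in view belongs to the job. Leave any pink look-alike of the block alone.

How it is judged:
By the outcome, as a careful person would: the job done as asked, in the order asked, and still so for the second after the job is handed in, while the arm keeps its last pose, push and grip.
It also fails if it takes over 48 s, if anything falls off the work surface, if the arm or the gripper's body presses on something with over 40 N, if the wrist force passes 120 N, or if a joint passes its speed limit or range.

### The arm

A 6-joint arm with a two-finger parallel gripper is mounted at the origin on a cart in front of the work surface, level with it; the furniture and walls round the work are solid. World frame = base frame: x ahead of the robot, y to its left, z up, the work surface at z = 0. Lengths are in m, angles in rad, forces in N, time in s.
With the tool pointing down it reaches from about 0.325 to 0.85 m from the base axis. Payload 4.4 kg.
Tool frame: the origin (TCP) lies midway between the tips of the shut fingers; the grasp point (between the pads) lies 19 mm behind it; z points along the fingers, y is the line along which they close (so a half turn about z gives the same grasp; the last joint's range is limited). The gripper opens to 94 mm and grips with 3 to 60 N. Pads are 16 mm wide; open, the fingers measure 119 mm over their backs; the gripper's body (75 mm by 177 mm) begins 78 mm behind the grasp point.
Start: joints at [1.052, 0.207, 1.542, -0, 1.393, -0.15], TCP at [0.207, 0.536, 0.17] pointing down, gripper open.
Joint ranges: [-2.73, 2.73], [-0.86, 2.22], [0.23, 2.46], [-1.11, 4.25], [0.08, 2.63], [-2.82, 2.82]. Speed limits (rad/s): [2.79, 2.79, 3.14, 3.14, 3.14, 3.14].

### API

Orientations are given as [roll, pitch, yaw] about the fixed x, y, z axes, in that order (R = Rz(yaw) Ry(pitch) Rx(roll)).
In Python, from plant import ctrl, read_camera gives the robot as it stands. The module is installed in compiled form; this text tells all that it offers.
- The arm moves only by the tool drive_tool, never from a script. Its argument "targets" is a list of rows, each a list of 7 numbers: the turn, a rotation vector about the tool's x, y, z in rad, then the shift along the tool's x, y, z in m, then the finger opening in m, from 0 to 0.094. A call has exactly 8 rows; each row shifts and turns the commanded pose from where the row before left it, along the tool's axes as they then stand; what a row does not reach is not made up. A row lasts 1/8 s, in which the tool goes at most 62.5 mm and 10.7 degrees, less where a joint would pass 70% of its speed; a pose out of reach is approached as far as the arm can. A call is refused whole if a number of a shift passes 0.0625 or a number of a turn 0.188, either way. A call with a gripper value outside its range is refused whole. The fingers move at their own pace and stop on an object; "force" is the grip in N (left out, the last holds). Time passes only in rows, so rows that do not move let the fingers close, or fill a call up. It gives the time, the measured TCP pose, the force, the opening and the grip force at its end, in the units of the state.
- ctrl.read_state(): the state, without advancing time (a new reading comes with each control period).
- read_camera(name): name is "side" or "top"; returns a dict with "frame" (384x512x3 uint8, blue, green, red), "z_map" (384x512 float32, m along the optical axis (not along the pixel's ray), 0 where there is no reading), "K" (3x3 intrinsics, pixels), "position" and "orientation" of the camera in the world. Camera axes: x right, y up, looking along -z (the intrinsics and any distortion apply to the point x, -y, -z); pixel columns grow to the right and rows downward; lengths in m; the calibration is good to about 2 mm. A picture is of the moment at which its call begins.
- ctrl.job_done(): hands the job in; it is judged then, once.
The state is a dict: "time": time; "joint_positions": joint angles; "joint_vel": joint speeds; "effort": joint torques, N m; "ee_pos": TCP position; "ee_rot": TCP orientation; "wrist_force": force on the tool from outside, world axes, zero at the start; "wrist_torque": the same for the moment, N m; "opening": finger opening in m; "grip_force": force on a finger pad.
Only numpy, scipy, OpenCV 4.12 (cv2) and the standard library are available. Lean on these libraries where they do the work, as an engineer would, in place of code of your own. Each camera call takes 0.05 s, during which the arm holds its last target. There are 200 camera calls.

## Working session

There is one attempt and no reset: what is moved stays moved. The work goes in short steps, Python scripts to look and compute and a tool call to move; the robot and the scene stay as the last step left them, time stands still between calls to the robot, and variables do not carry over. Pictures are saved under pics/ and viewed, at most 10 in all, crops included, and the job is handed in when it is done.

Besides the shell and the picture viewer there is one more tool, called after "Request:" as name([rows], argument=value, ...), one row to a line, values as JSON. drive_tool: Moves the arm, as the interface text tells. Its arguments: {"type":"object","properties":{"targets":{"type":"array","items":{"type":"array","items":{"type":"number"}}},"force":{"type":"number"}},"required":["targets"]}

```bash
mkdir -p pics
cat > h.py <<'E'
import numpy as np, cv2
from plant import ctrl, read_camera
from scipy.spatial.transform import Rotation as Rn
def rot(o):
    o=np.array(o,float)
    if o.shape==(3,3): return o
    return Rn.from_euler('xyz',o).as_matrix() if o.size==3 else Rn.from_quat(o).as_matrix()
def cloud(c):
    K=np.array(c['K']);z=c['z_map'];v,u=np.mgrid[:z.shape[0],:z.shape[1]]
    p=np.stack([(u-K[0,2])/K[0,0]*z,-(v-K[1,2])/K[1,1]*z,-z],-1)
    P=p@rot(c['orientation']).T+np.array(c['position']); P[z<=0]=np.nan
    return P
E
python3 - <<'E'
from h import *
ims=[]
for n in ('side','top'):
    c=read_camera(n); print(n,c['K'],c['position'],c['orientation'],[k for k in c])
    np.save(n+'0.npy',cloud(c)); cv2.imwrite(f'pics/{n}0.png',c['frame'])
s=ctrl.read_state();print(s)
E
```

```text
side [[487.54781054   0.         260.54726007]
 [  0.         487.54781054 193.34785462]
 [  0.           0.           1.        ]] [0.42599099 1.18295711 0.56791046] [ 1.06103651  0.01785605 -3.0201933 ] ['frame', 'z_map', 'K', 'position', 'orientation']
top [[442.72088294   0.         256.83149012]
 [  0.         442.72088294 191.5860173 ]
 [  0.           0.           1.        ]] [0.449845   0.31220342 0.96579368] [ 0.0961604  -0.01525674 -1.55055258] ['frame', 'z_map', 'K', 'position', 'orientation']
{'time': 0.1, 'joint_positions': array([ 1.05155913e+00,  2.07287901e-01,  1.54277311e+00,  3.96584290e-05,
        1.39345978e+00, -1.50520310e-01]), 'joint_vel': array([-5.92220492e-04, -7.53451367e-04, -3.60242800e-03,  2.89147272e-04,
       -7.66617885e-04,  1.20199471e-05]), 'effort': array([-5.16697455e-04, -3.71861672e+01, -2.82297224e+01,  6.99837785e-02,
        3.10670771e-02, -4.14163969e-05]), 'ee_pos': array([0.2068668 , 0.53568398, 0.1694516 ]), 'ee_rot': array([-3.13969217e+00, -3.27710224e-04,  2.77286843e+00]), 'wrist_force': array([ 0.60848268,  0.37889389, -0.02218704]), 'wrist_torque': array([0.0118051 , 0.00718783, 0.04239217]), 'grip_force': 0.0, 'opening': 0.09370840297119308}
```

View pics/side0.png

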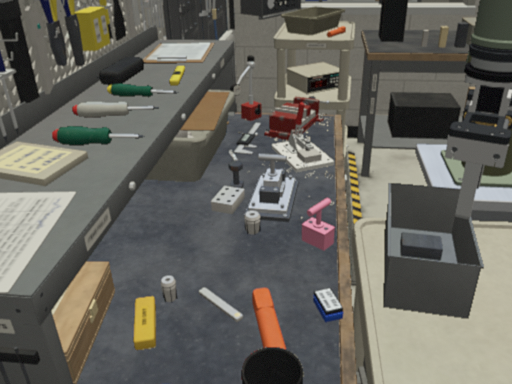

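View pics/top0.png

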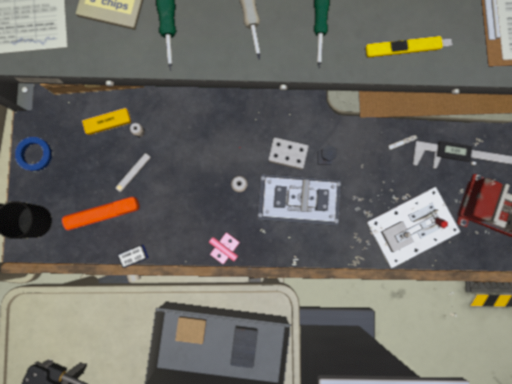

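The side view shows the nest fixture at (273,190), and the top view shows it at (300,200). Three things could be the one meant, in top-view pixels:
- The silver nest with the T-bar block, at (300,200).
- The pink look-alike, at (224,248).
- The white plate with a toggle clamp, at (413,228).

Only the first has two dark housings and a steel cross bar. I'll confirm it in an enlarged crop and measure it.

Run:
```python
from h import *
P=np.load('top0.npy'); S=np.load('side0.npy')
a=cv2.imread('pics/top0.png')[150:240,240:360]; b=cv2.imread('pics/side0.png')[140:230,220:340]
cv2.imwrite('pics/crop0.png',np.vstack([cv2.resize(a,None,fx=3.3,fy=3.3,interpolation=2),cv2.resize(b,None,fx=3.3,fy=3.3,interpolation=2)]))
for name,C,(r0,r1,c0,c1) in (('top',P,(165,235,250,350)),('side',S,(150,225,235,310))):
    Q=C[r0:r1,c0:c1].reshape(-1,3); Q=Q[np.isfinite(Q).all(1)]
    for lo,hi in ((.008,.016),(.018,.03),(.05,.062),(.095,.125)):
        q=Q[(Q[:,2]>lo)&(Q[:,2]<hi)]
        if len(q)<5: print(name,lo,len(q));continue
        r=cv2.minAreaRect((q[:,:2]*1000).astype(np.float32))
        print(name,lo,len(q),q.mean(0).round(4),np.round(r[0],1),np.round(r[1],1),round(r[2],1),'zmed',np.median(q[:,2]).round(4))
# bench, shelf, surroundings
print('bench',P[240,150],P[120,250], 'shelf',P[60,280],P[88,282], P[270,300])
print('bystanders', P[152,288],P[184,238],P[156,324])
```

```text
top 0.008 881 [0.5244 0.2137 0.0124] [537.8 207.6] [177.5 123. ] 85.7 zmed 0.0125
top 0.018 1521 [0.5262 0.2118 0.0245] [543.  203.9] [161.4 115.2] 86.8 zmed 0.0245
top 0.05 506 [0.5273 0.2086 0.0564] [527.8 208.6] [112.   44.2] 86.8 zmed 0.0564
top 0.095 231 [0.5265 0.2092 0.1157] [527.8 208.6] [13.9 62.4] 87.1 zmed 0.1161
side 0.008 756 [0.5147 0.1454 0.0123] [531.2 122.9] [193.7 361. ] 9.6 zmed 0.0124
side 0.018 913 [0.5305 0.2212 0.0241] [534.1 158.2] [177.6 394.8] 1.9 zmed 0.0241
side 0.05 275 [0.5355 0.2297 0.056 ] [563.6 208.6] [115.6 117.1] 87.6 zmed 0.056
side 0.095 201 [0.5275 0.2117 0.1112] [527.9 209.7] [15.4 62.3] 85.7 zmed 0.1123
bench [0.433263   0.52711366 0.00429404] [ 0.70325312  0.3178077  -0.00086855] shelf [0.74409147 0.26794691 0.24283552] [0.70208723 0.26255288 0.22352971] [0.37536569 0.20280962 0.00045323]
bystanders [0.62864629 0.2339759  0.02191702] [0.55579329 0.34013219 0.0293532 ] [0.61347202 0.16334651 0.06698704]
```

View pics/crop0.png

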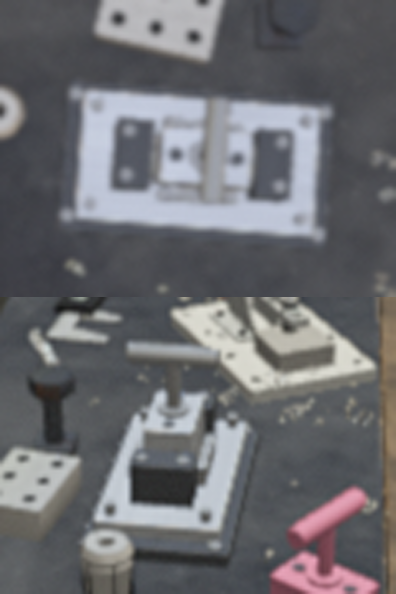

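The crop confirms the first one: silver nest, two dark housings, and a steel T-bar along x. The pink copy stands apart. The bar centre is about (0.528, 0.209, 0.110) with a yaw of -3°. I'll raise the tool, turn it to yaw 177° and move across.

Request:
drive_tool([
  [0, 0, -0.158, 0, 0, -0.03, 0.07],
  [0, 0, -0.158, 0, 0, -0.03, 0.07],
  [0, 0, 0, -0.0375, -0.034, 0, 0.07],
  [0, 0, 0, -0.0375, -0.034, 0, 0.07],
  [0, 0, 0, -0.0375, -0.034, 0, 0.07],
  [0, 0, 0, -0.0375, -0.034, 0, 0.07],
  [0, 0, 0, -0.0375, -0.034, 0, 0.07],
  [0, 0, 0, -0.0375, -0.034, 0, 0.07],
], force=30)

```text
time: 1.1
ee_pos: [0.4219, 0.3193, 0.23]
ee_rot: [-3.141, -0.001, 3.089]
wrist_force: [0.6, 0.1, -0.5]
opening: 0.0701
grip_force: 0.0
```

Request:
drive_tool([
  [0, 0, 0, -0.028, -0.026, 0, 0.07],
  [0, 0, 0, -0.028, -0.026, 0, 0.07],
  [0, 0, 0, -0.028, -0.026, 0, 0.07],
  [0, 0, 0, -0.028, -0.026, 0, 0.07],
  [0, 0, 0, 0, 0, 0.03, 0.06],
  [0, 0, 0, 0, 0, 0.03, 0.06],
  [0, 0, 0, 0, 0, 0.02, 0.06],
  [0, 0, 0, 0, 0, 0, 0.06],
])

```text
time: 2.1
ee_pos: [0.5254, 0.2104, 0.1478]
ee_rot: [-3.14, -0.005, 3.089]
wrist_force: [0.1, 0.6, -0.9]
opening: 0.0601
grip_force: 0.0
```

Run:
```python
from h import *
c=read_camera('side'); f=c['frame']
cv2.imwrite('pics/side1.png',cv2.resize(f[60:230,200:380],None,fx=3.3,fy=3.3,interpolation=2))
print(ctrl.read_state()['ee_pos'])
```

```text
[0.52672407 0.21076091 0.14952841]
```

View pics/side1.png

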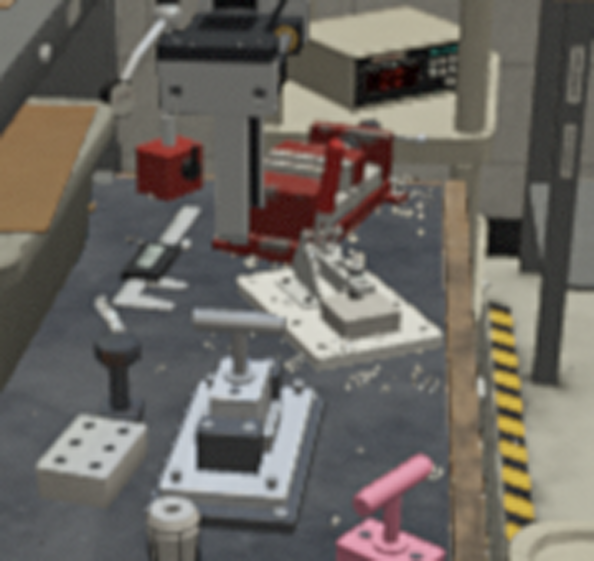

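The gripper is right above the bar, with the fingers at about (235,180) and the bar at (238,320) in the crop. I'll shift 2 mm in y, go down and grip.

Request:
drive_tool([
  [0, 0, 0, -0.001, -0.002, 0.015, 0.05],
  [0, 0, 0, 0, 0, 0.015, 0.05],
  [0, 0, 0, 0, 0, 0.015, 0.05],
  [0, 0, 0, 0, 0, 0.013, 0.05],
  [0, 0, 0, 0, 0, 0, 0.03],
  [0, 0, 0, 0, 0, 0, 0.0],
  [0, 0, 0, 0, 0, 0, 0.0],
  [0, 0, 0, 0, 0, 0, 0.0],
], force=30)

```text
time: 3.15
ee_pos: [0.5289, 0.2091, 0.0931]
ee_rot: [3.141, 0.001, 3.089]
wrist_force: [-0.2, -0.1, 0.2]
opening: 0.0134
grip_force: 0.0
```

Request:
drive_tool([
  [0, 0, 0, 0, 0, 0, 0.0],
  [0, 0, 0, 0, 0, 0, 0.0],
  [0, 0, 0, 0, 0.003, 0, 0.0],
  [0, 0, 0, 0, 0.003, 0, 0.0],
  [0, 0, 0, 0, 0.003, -0.0005, 0.0],
  [0, 0, 0, 0, 0, 0, 0.0],
  [0, 0, 0, 0, 0, 0, 0.0],
  [0, 0, 0, 0, 0, 0, 0.0],
])

```text
time: 4.15
ee_pos: [0.5289, 0.2179, 0.0929]
ee_rot: [-3.142, -0.0, 3.089]
wrist_force: [0.3, -0.4, 0.4]
opening: 0.0005
grip_force: 0.0
```

```bash
cat > look.py <<'E'
from h import *
# side-view: plate top height on the near (+y) end, housing top, block top, bar
import sys
c=read_camera('side'); P=cloud(c); Q=P.reshape(-1,3); Q=Q[np.isfinite(Q).all(1)]
th=np.deg2rad(-3); R=np.array([[np.cos(th),np.sin(th)],[-np.sin(th),np.cos(th)]])
L=(Q[:,:2]-[.528,.2088])@R.T
def med(x0,x1,y0,y1,z0,z1):
    m=(L[:,0]>x0)&(L[:,0]<x1)&(L[:,1]>y0)&(L[:,1]<y1)&(Q[:,2]>z0)&(Q[:,2]<z1); return m.sum(),np.median(Q[m,2]).round(4) if m.sum() else None
print('plate end',med(-.035,.035,.063,.074,.018,.04))
print('housing top',med(-.02,.02,.034,.054,.048,.07))
for y0,y1 in ((-.028,-.012),(.008,.028),(.008,.018),(.018,.028)): print('blocktop',y0,y1,med(-.015,.015,y0,y1,.061,.105))
s=ctrl.read_state(); print(s['time'],s['ee_pos'].round(4),s['wrist_force'].round(1),s['wrist_torque'].round(2),s['grip_force'],s['opening'])
if len(sys.argv)>1: cv2.imwrite('pics/'+sys.argv[1]+'.png',cv2.resize(c['frame'][110:230,210:340],None,fx=4.5,fy=4.5,interpolation=2))
E
python3 look.py
```

```text
plate end (np.int64(113), np.float64(0.0242))
housing top (np.int64(103), np.float64(0.0559))
blocktop -0.028 -0.012 (np.int64(22), np.float64(0.0681))
blocktop 0.008 0.028 (np.int64(92), np.float64(0.0679))
blocktop 0.008 0.018 (np.int64(30), np.float64(0.0686))
blocktop 0.018 0.028 (np.int64(62), np.float64(0.0665))
4.2 [0.5289 0.2178 0.0929] [0.4 0.  0.4] [ 0.06 -0.    0.01] 0.0 -9.426322769533267e-05
```

The fingers shut on nothing, so I'll look.

```bash
python3 look.py s2 | tail -1
```

```text
4.25 [0.5289 0.2178 0.0929] [-0.7 -0.4  0.4] [ 0.06 -0.02  0.06] 0.0 0.00031653660247515675
```

View pics/s2.png

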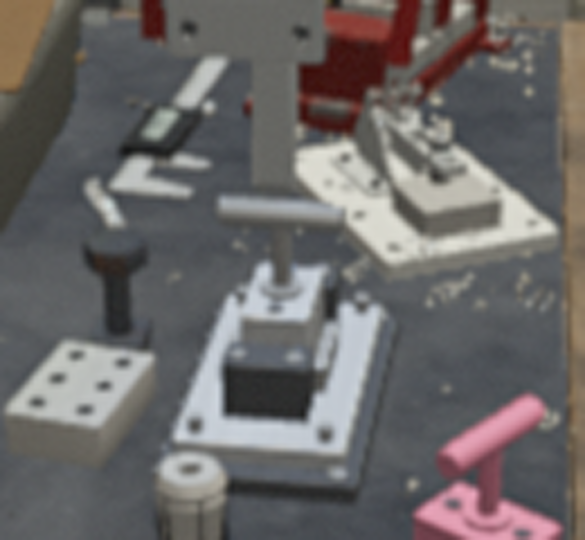

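The crop shows the finger at (275,190) standing behind the bar at (280,210), on its -y side. I'll check where the fingers are in the cloud, compared with the reported pose.

Run:
```python
from h import *
for n in ('side','top'):
    c=read_camera(n);P=cloud(c);Q=P.reshape(-1,3);Q=Q[np.isfinite(Q).all(1)]
    for lo,hi in ((.085,.105),(.105,.12),(.12,.14),(.14,.16),(.16,.18),(.18,.2),(.2,.22)):
        m=(abs(Q[:,0]-.528)<.1)&(abs(Q[:,1]-.19)<.13)&(Q[:,2]>lo)&(Q[:,2]<hi); q=Q[m]
        if len(q): print(n,lo,len(q),np.percentile(q,[2,50,98],axis=0)[:,:2].round(3).tolist())
    cv2.imwrite(f'pics/{n}3.png',cv2.resize(c['frame'][120:280,200:400],None,fx=3,fy=3,interpolation=2))
print(ctrl.read_state())
```

```text
side 0.085 46 [[0.511, 0.207], [0.527, 0.211], [0.548, 0.215]]
side 0.105 176 [[0.497, 0.203], [0.527, 0.212], [0.558, 0.217]]
side 0.12 31 [[0.52, 0.216], [0.528, 0.227], [0.538, 0.233]]
side 0.14 89 [[0.52, 0.215], [0.527, 0.23], [0.538, 0.233]]
side 0.16 84 [[0.52, 0.217], [0.527, 0.23], [0.538, 0.234]]
side 0.18 83 [[0.52, 0.217], [0.529, 0.231], [0.538, 0.234]]
{'time': 4.35, 'joint_positions': array([ 2.39445254e-01,  2.74520468e-01,  1.62617513e+00, -3.93825751e-05,
        1.24087143e+00, -1.27848012e+00]), 'joint_vel': array([-0.00112722, -0.00086012,  0.00149299, -0.00080735,  0.00054704,
       -0.00158125]), 'effort': array([ 6.32929863e-03, -3.79393494e+01, -2.61649436e+01,  5.90118507e-03,
        7.66748004e-02, -2.40821328e-05]), 'ee_pos': array([0.52895419, 0.21785004, 0.09295772]), 'ee_rot': array([-3.14156436e+00,  3.52818642e-05,  3.08873446e+00]), 'wrist_force': array([-0.73973185,  0.40898517,  0.34628281]), 'wrist_torque': array([ 0.05174878,  0.00980387, -0.01000205]), 'grip_force': 0.0, 'opening': 0.0004164657842788943}
```

View pics/top3.png

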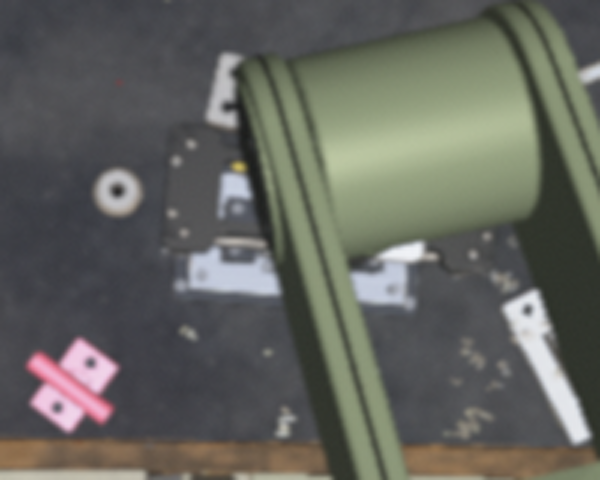

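Run:
```python
from h import *
c=read_camera('side');P=cloud(c);K=c['K'];R=rot(c['orientation']);p=np.array(c['position'])
def proj(X):
    q=R.T@(np.array(X)-p); return (K[0,2]+K[0,0]*q[0]/-q[2]).round(1),(K[1,2]-K[1,1]*q[1]/-q[2]).round(1)
print('tcp px',proj([.529,.2178,.093]),'bar px',proj([.528,.209,.11]),'bystander collet top',proj([.556,.34,.042]))
for r in range(125,165,2): print(r,P[r,270].round(3),P[r,275].round(3),c['frame'][r,271])
```

```text
tcp px (np.float64(271.0), np.float64(166.5)) bar px (np.float64(271.8), np.float64(157.9)) bystander collet top (np.float64(252.0), np.float64(214.5))
125 [0.529 0.227 0.194] [0.52  0.217 0.191] [ 98 103 102]
127 [0.529 0.229 0.19 ] [0.52  0.216 0.186] [ 98 102 101]
129 [0.529 0.23  0.187] [0.52  0.218 0.182] [ 98 102 102]
131 [0.529 0.23  0.182] [0.52  0.217 0.177] [ 99 102 102]
133 [0.529 0.23  0.178] [0.52  0.216 0.172] [ 97 102 102]
135 [0.53  0.227 0.172] [0.52  0.217 0.168] [ 98 102 102]
137 [0.529 0.233 0.17 ] [0.52  0.215 0.162] [ 99 103 102]
139 [0.529 0.23  0.164] [0.52  0.214 0.157] [ 98 101 101]
141 [0.529 0.23  0.159] [0.52  0.215 0.153] [ 98 102 101]
143 [0.529 0.231 0.155] [0.52  0.216 0.149] [ 99 103 103]
145 [0.53  0.228 0.149] [0.52  0.221 0.147] [ 98 102 102]
147 [0.529 0.231 0.146] [0.52  0.221 0.142] [ 98 102 101]
149 [0.529 0.232 0.141] [0.52  0.22  0.137] [ 98 102 101]
151 [0.53  0.228 0.135] [0.52  0.221 0.132] [83 86 86]
153 [ 0.56  -0.05   0.003] [ 0.547 -0.058 -0.   ] [93 90 88]
155 [0.532 0.206 0.115] [0.521 0.208 0.117] [175 169 164]
157 [0.532 0.212 0.114] [0.52  0.213 0.114] [142 144 145]
159 [0.531 0.215 0.11 ] [0.521 0.213 0.109] [81 84 84]
161 [0.532 0.209 0.102] [ 0.542 -0.003  0.001] [78 81 82]
163 [0.532 0.208 0.097] [0.54  0.013 0.003] [76 79 81]
```

The visible fingertip ends at z≈0.133 where the state says 0.093, so the reported height is about 40 mm too low. The cloud and the empty grip agree on this. x and y match. I'll trust the cameras for height: open, centre over the bar and go down about 40 mm, watching the force.

Request:
drive_tool([
  [0, 0, 0, 0, 0, 0, 0.05],
  [0, 0, 0, 0, -0.009, 0, 0.05],
  [0, 0, 0, 0, 0, 0, 0.05],
  [0, 0, 0, 0, 0, 0, 0.05],
  [0, 0, 0, 0, 0, 0.01, 0.05],
  [0, 0, 0, 0, 0, 0.01, 0.05],
  [0, 0, 0, 0, 0, 0.005, 0.05],
  [0, 0, 0, 0, 0, 0, 0.05],
])

```text
time: 5.4
ee_pos: [0.5277, 0.2088, 0.067]
ee_rot: [-3.141, -0.002, 3.089]
wrist_force: [0.3, -0.5, -0.1]
opening: 0.0497
grip_force: 0.0
```

```bash
python3 look.py s4 | tail -1
python3 - <<'E'
from h import *
c=read_camera('side');P=cloud(c);Q=P.reshape(-1,3);Q=Q[np.isfinite(Q).all(1)]
m=(abs(Q[:,0]-.528)<.015)&(Q[:,1]>.23)&(Q[:,1]<.27)&(Q[:,2]>.075)&(Q[:,2]<.2)
q=Q[m];print(len(q),q.min(0),np.sort(q[:,2])[:8])
E
```

```text
5.45 [0.5282 0.2089 0.0675] [-0.1  0.6 -0.4] [-0.02 -0.04  0.  ] 0.0 0.049860297709626
310 [0.5199589  0.23294923 0.1033803 ] [0.1033803  0.10357551 0.10387657 0.10417125 0.10427259 0.10441998
 0.10492381 0.10510938]
```

View pics/s4.png

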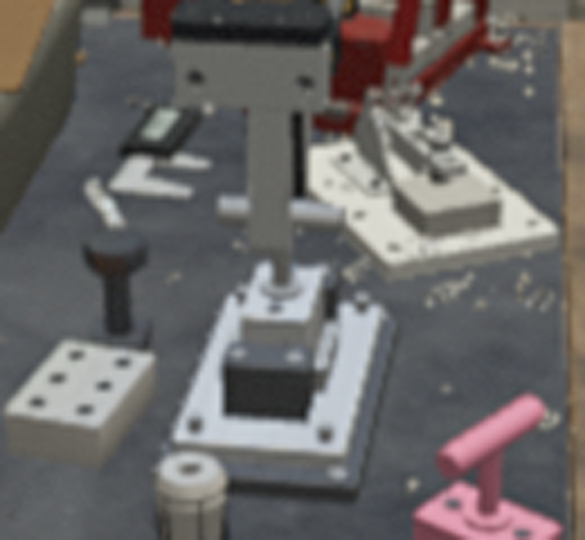

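The near finger, at (270,180) in the crop, now spans the bar at (280,210), and its tip is at about 0.103. I'll go 12 mm further down and grip.

Request:
drive_tool([
  [0, 0, 0, 0, 0, 0.006, 0.05],
  [0, 0, 0, 0, 0, 0.006, 0.05],
  [0, 0, 0, 0, 0, 0, 0.02],
  [0, 0, 0, 0, 0, 0, 0.0],
  [0, 0, 0, 0, 0, 0, 0.0],
  [0, 0, 0, 0, 0, 0, 0.0],
  [0, 0, 0, 0, 0, 0, 0.0],
  [0, 0, 0, 0, 0, 0, 0.0],
], force=30)

```text
time: 6.5
ee_pos: [0.5286, 0.2081, 0.0562]
ee_rot: [-3.14, 0.0, 3.089]
wrist_force: [-0.0, -3.8, 2.0]
opening: 0.0137
grip_force: 30.0
```

Gripped at 13.7 mm with 30 N. I'll take a first gentle swing, +y then -y.

Request:
drive_tool([
  [0, 0, 0, 0, 0.0025, 0, 0.0],
  [0, 0, 0, 0, 0.0025, -0.0005, 0.0],
  [0, 0, 0, 0, 0.0025, -0.0005, 0.0],
  [0, 0, 0, 0, 0.0025, -0.0005, 0.0],
  [0, 0, 0, 0, 0, 0, 0.0],
  [0, 0, 0, 0, 0, 0, 0.0],
  [0, 0, 0, 0, 0, 0, 0.0],
  [0, 0, 0, 0, 0, 0, 0.0],
])

```text
time: 7.5
ee_pos: [0.5288, 0.2116, 0.0574]
ee_rot: [-3.129, -0.001, 3.089]
wrist_force: [-0.8, -18.9, 4.8]
opening: 0.0129
grip_force: 30.0
```

```bash
python3 look.py
```

```text
plate end (np.int64(120), np.float64(0.0241))
housing top (np.int64(100), np.float64(0.0558))
blocktop -0.028 -0.012 (np.int64(24), np.float64(0.0704))
blocktop 0.008 0.028 (np.int64(113), np.float64(0.0691))
blocktop 0.008 0.018 (np.int64(51), np.float64(0.0703))
blocktop 0.018 0.028 (np.int64(62), np.float64(0.0685))
7.55 [0.5288 0.2116 0.0574] [ -0.4 -19.    5.2] [-3.69  0.17 -0.02] 30.004587471485138 0.01285436678302102
```

Request:
drive_tool([
  [0, 0, 0, 0, 0.0025, 0, 0.0],
  [0, 0, 0, 0, 0.0025, -0.0005, 0.0],
  [0, 0, 0, 0, 0.0025, -0.0005, 0.0],
  [0, 0, 0, 0, 0, 0, 0.0],
  [0, 0, 0, 0, 0, 0, 0.0],
  [0, 0, 0, 0, 0, 0, 0.0],
  [0, 0, 0, 0, 0, 0, 0.0],
  [0, 0, 0, 0, 0, 0, 0.0],
])

```text
time: 8.55
ee_pos: [0.5297, 0.217, 0.0594]
ee_rot: [-3.125, -0.001, 3.09]
wrist_force: [-2.2, -23.3, 10.3]
opening: 0.0129
grip_force: 30.0
```

```bash
python3 look.py
```

```text
plate end (np.int64(115), np.float64(0.0244))
housing top (np.int64(96), np.float64(0.056))
blocktop -0.028 -0.012 (np.int64(26), np.float64(0.0738))
blocktop 0.008 0.028 (np.int64(129), np.float64(0.0711))
blocktop 0.008 0.018 (np.int64(65), np.float64(0.0725))
blocktop 0.018 0.028 (np.int64(64), np.float64(0.0695))
8.6 [0.5297 0.217  0.0595] [ -2.  -24.   10.7] [-4.7   0.47 -0.02] 29.96213547885418 0.013168079887884356
```

The block leans to +y and the nest stays down, with no pull. The arm is compliant, so about 8 mm of each commanded swing is windup. I'll swing to -y with a small rise.

Request:
drive_tool([
  [0, 0, 0, 0, -0.0045, -0.0005, 0.0],
  [0, 0, 0, 0, -0.0045, -0.0005, 0.0],
  [0, 0, 0, 0, -0.0045, -0.0005, 0.0],
  [0, 0, 0, 0, -0.0045, -0.0005, 0.0],
  [0, 0, 0, 0, -0.0045, -0.0005, 0.0],
  [0, 0, 0, 0, -0.0045, -0.0005, 0.0],
  [0, 0, 0, 0, -0.003, 0, 0.0],
  [0, 0, 0, 0, 0, 0, 0.0],
])

```text
time: 9.6
ee_pos: [0.5299, 0.2054, 0.0642]
ee_rot: [3.126, 0.005, 3.088]
wrist_force: [-0.8, 16.4, 5.8]
opening: 0.0128
grip_force: 30.0
```

```bash
python3 look.py
```

```text
plate end (np.int64(109), np.float64(0.0241))
housing top (np.int64(99), np.float64(0.0562))
blocktop -0.028 -0.012 (np.int64(22), np.float64(0.0753))
blocktop 0.008 0.028 (np.int64(129), np.float64(0.0735))
blocktop 0.008 0.018 (np.int64(35), np.float64(0.0757))
blocktop 0.018 0.028 (np.int64(94), np.float64(0.0695))
9.65 [0.5299 0.2054 0.0642] [ 0.4 16.8  4.9] [ 3.31  0.03 -0.02] 30.005321502685547 0.013137579501032356
```

Request:
drive_tool([
  [0, 0, 0, 0, -0.004, 0, 0.0],
  [0, 0, 0, 0, -0.004, 0, 0.0],
  [0, 0, 0, 0, 0, 0, 0.0],
  [0, 0, 0, 0, 0.0045, -0.0005, 0.0],
  [0, 0, 0, 0, 0.0045, -0.0005, 0.0],
  [0, 0, 0, 0, 0.0045, -0.0005, 0.0],
  [0, 0, 0, 0, 0.0045, -0.0005, 0.0],
  [0, 0, 0, 0, 0.0045, -0.0005, 0.0],
])

```text
time: 10.65
ee_pos: [0.5301, 0.2055, 0.0657]
ee_rot: [-3.131, 0.003, 3.091]
wrist_force: [-0.7, -18.9, 11.5]
opening: 0.0131
grip_force: 30.0
```

Request:
drive_tool([
  [0, 0, 0, 0, 0.0045, -0.0005, 0.0],
  [0, 0, 0, 0, 0.0045, 0, 0.0],
  [0, 0, 0, 0, 0.002, 0, 0.0],
  [0, 0, 0, 0, 0, 0, 0.0],
  [0, 0, 0, 0, -0.0045, -0.0005, 0.0],
  [0, 0, 0, 0, -0.0045, -0.0005, 0.0],
  [0, 0, 0, 0, -0.0045, -0.0005, 0.0],
  [0, 0, 0, 0, -0.0045, -0.0005, 0.0],
])

```text
time: 11.65
ee_pos: [0.5305, 0.2091, 0.0685]
ee_rot: [3.131, 0.005, 3.088]
wrist_force: [1.5, 12.2, 6.0]
opening: 0.0129
grip_force: 30.0
```

```bash
python3 look.py
```

```text
plate end (np.int64(117), np.float64(0.0239))
housing top (np.int64(98), np.float64(0.0558))
blocktop -0.028 -0.012 (np.int64(24), np.float64(0.0787))
blocktop 0.008 0.028 (np.int64(142), np.float64(0.0753))
blocktop 0.008 0.018 (np.int64(40), np.float64(0.0785))
blocktop 0.018 0.028 (np.int64(102), np.float64(0.0717))
11.7 [0.5306 0.2087 0.0687] [1.4 7.9 5.4] [ 1.44 -0.3   0.02] 30.002139508724213 0.01305273057657486
```

It's working: the block is up about 10 mm and the nest is still down. I'll keep swinging.

Request:
drive_tool([
  [0, 0, 0, 0, -0.0045, -0.0005, 0.0],
  [0, 0, 0, 0, -0.0045, -0.0005, 0.0],
  [0, 0, 0, 0, -0.002, 0, 0.0],
  [0, 0, 0, 0, 0, 0, 0.0],
  [0, 0, 0, 0, 0.0045, -0.0005, 0.0],
  [0, 0, 0, 0, 0.0045, -0.0005, 0.0],
  [0, 0, 0, 0, 0.0045, -0.0005, 0.0],
  [0, 0, 0, 0, 0.0045, -0.0005, 0.0],
])

```text
time: 12.7
ee_pos: [0.5311, 0.2063, 0.0723]
ee_rot: [-3.132, 0.005, 3.091]
wrist_force: [-1.5, -18.2, 14.5]
opening: 0.0129
grip_force: 30.0
```

Request:
drive_tool([
  [0, 0, 0, 0, 0.0045, -0.0005, 0.0],
  [0, 0, 0, 0, 0.0045, -0.0005, 0.0],
  [0, 0, 0, 0, 0.002, 0, 0.0],
  [0, 0, 0, 0, 0, 0, 0.0],
  [0, 0, 0, 0, -0.0045, -0.0005, 0.0],
  [0, 0, 0, 0, -0.0045, -0.0005, 0.0],
  [0, 0, 0, 0, -0.0045, -0.0005, 0.0],
  [0, 0, 0, 0, -0.0045, -0.0005, 0.0],
])

```text
time: 13.7
ee_pos: [0.5303, 0.2094, 0.0751]
ee_rot: [3.131, 0.005, 3.088]
wrist_force: [0.7, 9.9, 9.7]
opening: 0.0131
grip_force: 30.0
```

```bash
python3 look.py s5
```

```text
plate end (np.int64(106), np.float64(0.0245))
housing top (np.int64(102), np.float64(0.0562))
blocktop -0.028 -0.012 (np.int64(26), np.float64(0.0877))
blocktop 0.008 0.028 (np.int64(172), np.float64(0.0774))
blocktop 0.008 0.018 (np.int64(31), np.float64(0.0848))
blocktop 0.018 0.028 (np.int64(141), np.float64(0.0749))
13.75 [0.5303 0.209  0.0753] [-0.1  8.8  8. ] [ 1.86 -0.09  0.03] 29.996559619903564 0.012866563589096693
```

View pics/s5.png

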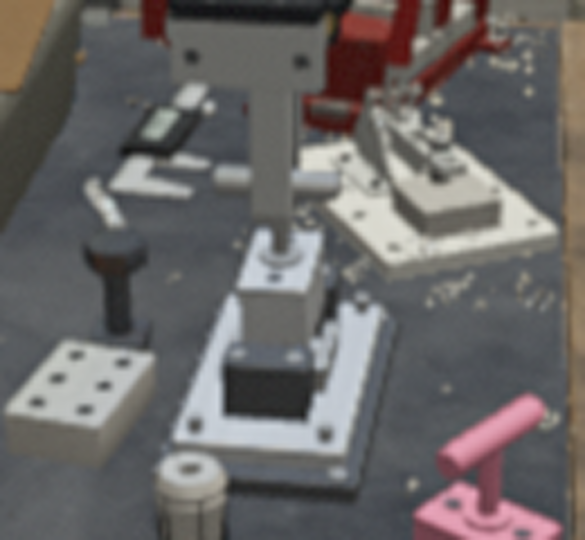

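The block, at (280,275) in the crop, is well up, with its bar at (280,180). The nest is unchanged at 0.0245. I'll swing some more.

Request:
drive_tool([
  [0, 0, 0, 0, -0.0045, -0.0005, 0.0],
  [0, 0, 0, 0, -0.004, -0.0005, 0.0],
  [0, 0, 0, 0, 0, 0, 0.0],
  [0, 0, 0, 0, 0, 0, 0.0],
  [0, 0, 0, 0, 0.0045, -0.0005, 0.0],
  [0, 0, 0, 0, 0.0045, -0.0005, 0.0],
  [0, 0, 0, 0, 0.0045, -0.0005, 0.0],
  [0, 0, 0, 0, 0.0045, -0.0005, 0.0],
])

```text
time: 14.75
ee_pos: [0.528, 0.212, 0.0748]
ee_rot: [-3.138, -0.002, 3.089]
wrist_force: [0.7, -6.6, 5.3]
opening: 0.0127
grip_force: 30.0
```

Request:
drive_tool([
  [0, 0, 0, 0, 0.004, -0.0005, 0.0],
  [0, 0, 0, 0, 0.004, -0.0005, 0.0],
  [0, 0, 0, 0, 0, 0, 0.0],
  [0, 0, 0, 0, 0, 0, 0.0],
  [0, 0, 0, 0, -0.0045, -0.0005, 0.0],
  [0, 0, 0, 0, -0.004, -0.0005, 0.0],
  [0, 0, 0, 0, 0, 0, 0.0],
  [0, 0, 0, 0, 0, 0, 0.0],
])

```text
time: 15.75
ee_pos: [0.5278, 0.2133, 0.0767]
ee_rot: [3.141, -0.002, 3.089]
wrist_force: [-0.7, 0.4, -2.9]
opening: 0.0132
grip_force: 30.1
```

```bash
python3 look.py
```

```text
plate end (np.int64(110), np.float64(0.0242))
housing top (np.int64(104), np.float64(0.0558))
blocktop -0.028 -0.012 (np.int64(28), np.float64(0.0905))
blocktop 0.008 0.028 (np.int64(179), np.float64(0.0792))
blocktop 0.008 0.018 (np.int64(40), np.float64(0.0868))
blocktop 0.018 0.028 (np.int64(139), np.float64(0.0752))
15.8 [0.528  0.2133 0.0768] [-0.8 -0.6 -4. ] [ 0.04 -0.01  0.04] 30.14080658555031 0.013056806575886967
```

The side load has gone and Fz is -4 N, which is about the block's weight, so it is free. I'll centre it and lift slowly.

Request:
drive_tool([
  [0, 0, 0, 0, -0.0022, -0.001, 0.0],
  [0, 0, 0, 0, -0.0022, -0.001, 0.0],
  [0, 0, 0, 0, 0, -0.0025, 0.0],
  [0, 0, 0, 0, 0, -0.003, 0.0],
  [0, 0, 0, 0, 0, -0.003, 0.0],
  [0, 0, 0, 0, 0, -0.003, 0.0],
  [0, 0, 0, 0, 0, 0, 0.0],
  [0, 0, 0, 0, 0, 0, 0.0],
])

```text
time: 16.8
ee_pos: [0.5284, 0.2084, 0.0909]
ee_rot: [-3.141, -0.0, 3.089]
wrist_force: [-0.8, -0.5, -2.1]
opening: 0.0132
grip_force: 30.1
```

```bash
cat > tilt.py <<'E'
from h import *
c=read_camera('side');P=cloud(c);Q=P.reshape(-1,3);Q=Q[np.isfinite(Q).all(1)]
s=ctrl.read_state();print(s['time'],s['ee_pos'].round(4),s['wrist_force'].round(1))
th=np.deg2rad(-3);R=np.array([[np.cos(th),np.sin(th)],[-np.sin(th),np.cos(th)]]);L=np.c_[(Q[:,:2]-[.528,.2088])@R.T,Q[:,2]]
dz=s['ee_pos'][2]-.0562; top=.068+dz
f=L[(abs(L[:,0])<.013)&(L[:,1]>.015)&(L[:,1]<.04)&(L[:,2]>max(.06,top-.035))&(L[:,2]<top-.004)]
k=np.polyfit(f[:,2],f[:,1],1);print('front face n',len(f),'lean deg',np.rad2deg(np.arctan(k[0])).round(2),'y',np.median(f[:,1]).round(4),'z',f[:,2].min().round(4))
t=L[(abs(L[:,0])<.014)&(L[:,1]>.007)&(L[:,1]<.024)&(abs(L[:,2]-top)<.01)]
k=np.polyfit(t[:,1],t[:,2],1);print('top n',len(t),'slope deg',np.rad2deg(np.arctan(k[0])).round(2),'z',np.median(t[:,2]).round(4),'expected',top.round(4))
E
python3 tilt.py; python3 look.py s6
```

```text
16.85 [0.5283 0.2084 0.0908] [ 0.3  0.8 -3. ]
front face n 145 lean deg 4.81 y 0.0214 z 0.068
top n 72 slope deg -21.88 z 0.0995 expected 0.1026
plate end (np.int64(119), np.float64(0.0242))
housing top (np.int64(109), np.float64(0.0559))
blocktop -0.028 -0.012 (np.int64(21), np.float64(0.1035))
blocktop 0.008 0.028 (np.int64(252), np.float64(0.0853))
blocktop 0.008 0.018 (np.int64(45), np.float64(0.1002))
blocktop 0.018 0.028 (np.int64(207), np.float64(0.0825))
16.9 [0.5282 0.2084 0.0907] [-0.   0.1 -2.5] [ 0.01 -0.02  0.04] 30.05007131025195 0.01298090757864052
```

View pics/s6.png

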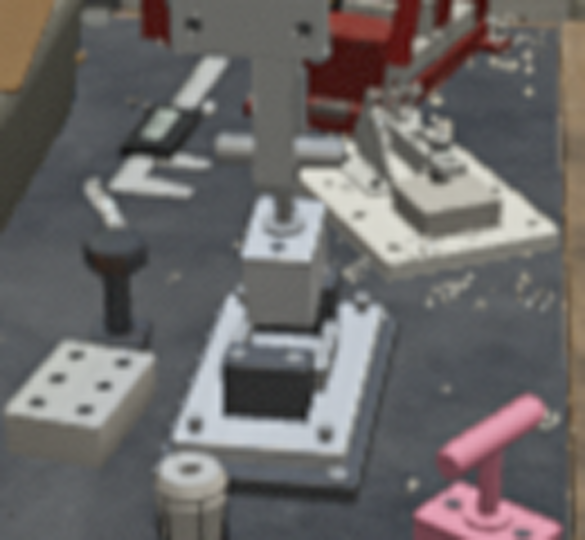

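The block is out and clear at (285,260), but it leans about 5-6°, foot towards -y. I'll lift a bit more and turn the tool -0.09 rad about its x, which brings the foot towards +y.

Request:
drive_tool([
  [0, 0, 0, 0, 0, -0.003, 0.0],
  [0, 0, 0, 0, 0, -0.003, 0.0],
  [0, 0, 0, 0, 0, -0.003, 0.0],
  [-0.03, 0, 0, 0, 0, 0, 0.0],
  [-0.03, 0, 0, 0, 0, 0, 0.0],
  [-0.03, 0, 0, 0, 0, 0, 0.0],
  [0, 0, 0, 0, 0, 0, 0.0],
  [0, 0, 0, 0, 0, 0, 0.0],
])

```text
time: 17.9
ee_pos: [0.5285, 0.2083, 0.0999]
ee_rot: [3.052, -0.0, 3.088]
wrist_force: [-0.4, -0.5, -4.5]
opening: 0.0131
grip_force: 30.1
```

```bash
cat > fit.py <<'E'
from h import *
N=[];
th=np.deg2rad(-3);R=np.array([[np.cos(th),np.sin(th)],[-np.sin(th),np.cos(th)]])
Z=[]
for i in range(4):
    c=read_camera('side');Z.append(cloud(c))
P=np.nanmean(Z,0);Q=P.reshape(-1,3);Q=Q[np.isfinite(Q).all(1)];L=np.c_[(Q[:,:2]-[.528,.2088])@R.T,Q[:,2]]
L=L[(abs(L[:,0])<.014)&(L[:,2]>.062)]
# near face of block: y>.012 , sort by z
b=L[(L[:,1]>.015)&(L[:,1]<.042)&(L[:,2]<.125)]
for lo in np.arange(.062,.125,.004):
    q=b[(b[:,2]>=lo)&(b[:,2]<lo+.004)]
    if len(q): print(round(lo+.002,3),len(q),np.median(q[:,1]).round(4),q[:,1].max().round(4))
bar=Q[(Q[:,2]>.12)&(Q[:,2]<.19)]; bl=(bar[:,:2]-[.528,.2088])@R.T
m=(abs(bl[:,0])>.016)&(abs(bl[:,0])<.028)&(abs(bl[:,1])<.03); print('bar y,z',m.sum(),np.median(bl[m,1]),bl[m,1].max(),np.percentile(bar[m,2],[2,50,98]))
s=ctrl.read_state();print(s['time'],s['ee_pos'].round(4),s['ee_rot'].round(3),s['wrist_force'].round(1))
E
python3 fit.py
```

```text
0.072 13 0.0217 0.0224
0.076 19 0.0217 0.023
0.08 19 0.0217 0.0233
0.084 21 0.0215 0.0245
0.088 20 0.0219 0.0232
0.092 21 0.0221 0.0232
0.096 21 0.0221 0.0234
0.1 18 0.0222 0.0237
0.104 21 0.0222 0.0231
0.108 27 0.0222 0.0239
0.112 16 0.0177 0.023
bar y,z 68 0.0009019088335005543 0.003882104067506125 [0.149299   0.15521683 0.15981839]
18.1 [0.5285 0.2088 0.1   ] [3.052 0.    3.089] [ 0.2 -0.7 -2.2]fit.py:7: RuntimeWarning: Mean of empty slice
  P=np.nanmean(Z,0);Q=P.reshape(-1,3);Q=Q[np.isfinite(Q).all(1)];L=np.c_[(Q[:,:2]-[.528,.2088])@R.T,Q[:,2]]
```

The lean is down to about 1°. The underside is about 14 mm above the housings, but the block sits 6 mm towards -y. I'll correct both.

Request:
drive_tool([
  [-0.015, 0, 0, 0, 0, 0, 0.0],
  [0, 0, 0, 0, 0.0025, 0, 0.0],
  [0, 0, 0, 0, 0.0025, 0, 0.0],
  [0, 0, 0, 0, 0.0015, 0, 0.0],
  [0, 0, 0, 0, 0, 0, 0.0],
  [0, 0, 0, 0, 0, 0, 0.0],
  [0, 0, 0, 0, 0, 0, 0.0],
  [0, 0, 0, 0, 0, 0, 0.0],
])

```text
time: 19.1
ee_pos: [0.5288, 0.2149, 0.1006]
ee_rot: [3.037, -0.0, 3.089]
wrist_force: [0.5, -0.0, -3.7]
opening: 0.013
grip_force: 30.1
```

```bash
python3 fit.py 2>/dev/null; python3 look.py s7 | head -2;  python3 - <<'E'
from h import *
P=cloud(read_camera('side'));P=P.reshape(-1,3);P=P[np.isfinite(P).all(1)]
q=P[(P[:,2]>.075)&(P[:,2]<.105)&(abs(P[:,0]-.528)<.04)&(abs(P[:,1]-.22)<.025)]
print('block x range',np.percentile(q[:,0],[2,50,98]))
E
```

```text
0.072 10 0.028 0.0297
0.076 22 0.0283 0.0302
0.08 22 0.0281 0.0315
0.084 18 0.028 0.0296
0.088 25 0.0284 0.0301
0.092 22 0.0277 0.0292
0.096 18 0.0284 0.03
0.1 23 0.028 0.0295
0.104 22 0.0282 0.0301
0.108 23 0.028 0.0311
0.112 40 0.0233 0.0291
bar y,z 73 0.00558652267352588 0.008566293100781204 [0.14884194 0.15618845 0.16040846]
19.3 [0.5288 0.215  0.1007] [3.037 0.    3.089] [ 0.6 -0.3 -4.1]
plate end (np.int64(121), np.float64(0.0243))
housing top (np.int64(96), np.float64(0.056))
block x range [0.50977796 0.5249195  0.54474658]
```

View pics/s7.png

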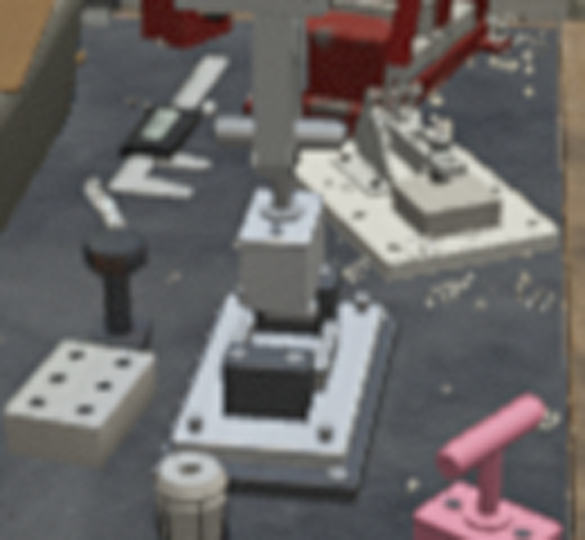

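The block hangs upright at (280,255), centred, with its face at y = 28 mm. Its underside is about 14 mm above the housings at (265,350). The nest is down and the bystanders haven't moved, so I'm handing in.

```bash
python3 -c "
from plant import ctrl
print(abs(ctrl.read_state()['joint_vel']).max()); print(ctrl.job_done())"
```

```text
0.0014650897454031538
the job is handed in; nothing more can be done
None
```

The block was rocked free with the nest plate staying down each time I measured it, and I handed the job in at about 19 s with the block held still and upright by its bar, centred about 14 mm above the jaw housings; no verdict was returned.

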